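# Stow the washed pump springs and seals

### The arm

A 6-joint arm with a two-finger parallel gripper is mounted at the origin on a cart in front of the work surface, level with it; the furniture and walls round the work are solid. World frame = base frame: x ahead of the robot, y to its left, z up, the work surface at z = 0. Lengths are in m, angles in rad, forces in N, time in s.
With the tool pointing down it reaches from about 0.35 to 0.95 m from the base axis. Payload 17.4 kg.
Tool frame: the origin (TCP) lies midway between the tips of the shut fingers; the grasp point (between the pads) lies 19 mm behind it; z points along the fingers, y is the line along which they close (so a half turn about z gives the same grasp; the last joint's range is limited). The gripper opens to 93 mm and grips with 3 to 60 N. Pads are 15 mm wide; open, the fingers measure 128 mm over their backs; the gripper's body (75 mm by 188 mm) begins 65 mm behind the grasp point.
Start: joints at [1.228, 0.116, 1.442, -0, 1.584, -0.038], TCP at [0.203, 0.644, 0.219] pointing down, gripper open.
Joint ranges: [-2.83, 2.83], [-0.83, 2.19], [0.07, 2.5], [-1.14, 4.28], [0.01, 3], [-2.97, 2.97]. Speed limits (rad/s): [1.89, 1.89, 2.22, 3.14, 3.14, 3.14].

### API

Orientations are given as a unit quaternion [x, y, z, w].
In Python, from station import arm, vision, close_job, recognise, landmark_of gives the robot as it stands.
- The arm moves only by the shell command python3 -m pendant 'ROWS' [FORCE]. ROWS is a JSON object of lists of equal length, an entry for each row: "dp": the shift along the tool's x, y, z in cm, a list of three; "dr": the turn, a rotation vector about the tool's x, y, z in rad, a list of three; "fingers": the opening, from 0 (shut) to 1 (fully open). A call has 1 to 20 rows; each row shifts and turns the commanded pose from where the row before left it, along the tool's axes as they then stand; what a row does not reach is not made up. A row lasts 1/12 s, in which the tool goes at most 41.7 mm and 7.16 degrees, less where a joint would pass 70% of its speed; a pose out of reach is approached as far as the arm can. A call is refused whole if a number of a shift passes 4.17 or a number of a turn 0.125, either way. A call with a gripper value outside its range is refused whole. The fingers move at their own pace and stop on an object; FORCE is the grip in N (left out, the last holds). Time passes only in rows, so rows that do not move let the fingers close. It gives the time, the measured TCP pose, the force, the opening and the grip force at its end, in the units of the state.
- arm.sense(): the state, without advancing time (a new reading comes with each control period).
- vision.camera(name): name is "scene" or "side" or "wrist"; returns the picture (400x640x3 uint8, red, green, blue); there is no depth.
- vision.camera_params(name): a dict with "mtx" (3x3 intrinsics, pixels), "position" and "orientation" of the camera in the world. Camera axes: x right, y down, z forward; pixel columns grow to the right and rows downward; lengths in m; the calibration is good to about 2 mm. A picture is of the moment at which its call begins: read the wrist's pose just before it. camera_params takes no time and is no camera call; for the wrist camera it gives the pose at the moment of the call.
- close_job(): hands the job in; it is judged then, once.
Trained networks look in the newest picture that a camera, given by its name, has taken for a name from the list of things; names that differ only in an ending like _2 or _b are one class to them, and where a whole thing is asked for, a point or a joint stands for the part that bears it (a point fixed in the world has none). Each returns a list of dicts, best first, with "p" (0 to 1); they miss things now and then, are a little off and sometimes report something else, mostly with a low value. They report only what shows in the picture. A call takes as long as a camera call. They do not tell look-alikes from the thing itself.
- recognise(query, camera): "position" ([column, row] in pixels, amid what is visible of it).
- landmark_of(query, camera): "position" ([column, row] in pixels: a listed point, or the origin of a listed thing).
The state is a dict: "clock": time; "joint_pos": joint angles; "qvel": joint speeds; "joint_torque": joint torques, N m; "tool_pos": TCP position; "eef_rot": TCP orientation; "contact_force": force on the tool from outside, world axes, zero at the start; "moment": the same for the moment, N m; "opening": finger opening in m; "grasp_force": force on a finger pad.
Only numpy, scipy, OpenCV 4.12 (cv2) and the standard library are available. Lean on these libraries where they do the work, as an engineer would, in place of code of your own. Each camera call takes 0.05 s, during which the arm holds its last target. There are 200 camera calls.

### The job

The springs and sealing rings of the pump dispensers are washed and go back on their holders: take the cap off the stepped cone, slide every ring on the worktop down the cone to the step that fits it (so the larger ones first), thread every spring fully down over a rod of its own on the wooden stand, twisting a little if its coils catch, and put the cap back on the cone's pin once the rings are on. Leave the other kitchen things where they stand.

Things in the scene. Friction and masses are not known exactly. Their poses are not given: they have to be found in the camera images.
- rod_stand: Fixed wooden board 62 x 196 mm (its x, y), 12 mm thick, with three upright plain rods in a row along its own y. Origin: centre of its underside, on the worktop (z = 0). Rods are 25 mm thick, 57 mm tall above the board, with rounded ends; 66 mm from rod to rod
- rod0 (a point): Foot of rod 0 of the stand, on the rod's axis at the board's top (z = 12 mm); the rod's top end is 57 mm above this point
- rod1 (a point): Foot of rod 1 of the stand, on the rod's axis at the board's top (z = 12 mm); the rod's top end is 57 mm above this point
- rod2 (a point): Foot of rod 2 of the stand, on the rod's axis at the board's top (z = 12 mm); the rod's top end is 57 mm above this point
- ring_cone: Fixed white stepped cone, upright, turned from one piece. Origin: centre of its underside, on the worktop. From the bottom: foot 80 mm wide up to z = 14 mm; then three slightly tapering sections, marked with one, two and three dark grooves: 44 to 41.6 mm wide (z 14 to 34), 34 to 31.6 mm wide (z 34 to 54), 24 to 21 mm wide (z 54 to 80); on top a pin 11 mm wide with a rounded end, z 80 to 97
- step_large (a point): Centre of the lowest ledge of the cone, z = 14 mm, where the large ring comes to rest
- step_medium (a point): Centre of the middle ledge, z = 34 mm, where the medium ring comes to rest
- step_small (a point): Centre of the upper ledge, z = 54 mm, where the small ring comes to rest
- shoulder (a point): Centre of the shoulder under the cone's pin, z = 80 mm, on which the cap's rim sits; the pin rises 17 mm above it
- cap_mid (a point): Centre of the loose black cap, 30 mm across, 32 mm tall, 50 g, with ribs; a blind hole 16 mm wide and 22 mm deep from below. It starts on the cone's pin. Its own z points up through its closed top
- ring_large_mid (a point): Centre of the large black rubber sealing ring, 64 mm outside, 48 mm hole, 12 mm tall, 50 g, lying flat at the start; None if it is not there. Its own z is the ring's axis
- ring_medium_mid (a point): Centre of the medium black rubber sealing ring, 54 mm outside, 38 mm hole, 12 mm tall, 50 g, lying flat at the start; None if it is not there. Its own z is the ring's axis
- ring_small_mid (a point): Centre of the small black rubber sealing ring, 44 mm outside, 28 mm hole, 12 mm tall, 50 g, lying flat at the start; None if it is not there. Its own z is the ring's axis
- spring0_mid (a point): Centre of a stiff steel compression spring (it does not give noticeably in handling), 38 mm outside, 36 mm long, 4 mm wire with open coils, clear bore 28 mm, 60 g, standing on its end at the start; the springs are all alike, and either end may go first; None if it is not there. Its own z is the spring's axis
- spring1_mid (a point): Centre of a stiff steel compression spring (it does not give noticeably in handling), 38 mm outside, 36 mm long, 4 mm wire with open coils, clear bore 28 mm, 60 g, standing on its end at the start; the springs are all alike, and either end may go first; None if it is not there. Its own z is the spring's axis
- spring2_mid (a point): Centre of a stiff steel compression spring (it does not give noticeably in handling), 38 mm outside, 36 mm long, 4 mm wire with open coils, clear bore 28 mm, 60 g, standing on its end at the start; the springs are all alike, and either end may go first; None if it is not there. Its own z is the spring's axis
- tin_tomato_mid (a point): Centre of a bystander: food tin, 75 mm across, 58 mm tall; not part of the job
- rooster_1_mid (a point): Centre of a bystander: small painted rooster figure, 36 x 63 mm, 77 mm tall; not part of the job
- shaker_mid (a point): Centre of a bystander: steel salt shaker, 38 mm across, 88 mm tall; not part of the job
- spice_jar_b_mid (a point): Centre of a bystander: glass spice jar with a white cap, 47 mm across, 98 mm tall; not part of the job
- jar_sink_mid (a point): Centre of a bystander: glass sugar jar with a grey lid, 66 mm across, 94 mm tall; not part of the job
- jar_sauce_mid (a point): Centre of a bystander: sauce jar with a yellow lid, 66 mm across, 104 mm tall; not part of the job
Mind the look-alikes: they are no part of the job. Leave any turquoise look-alike of the part that bears ring_small_mid alone.

How it is judged:
On the way, in this order (a step that is already met when the one before it is completed fails the run):
1. the cap is off the cone, at least 5 cm from its seat (distance between cap_mid and shoulder above 0.066 m), for 0.2 s.
2. every ring that is there rests on its own step of the cone, with the cap still off (horizontal distance between ring_large_mid and step_large below 0.006 m and z of ring_large_mid in the frame of ring_cone between 0.016 and 0.024 m and angle between each of ring_large_mid, ring_medium_mid, ring_small_mid's own z axis and vertical below 0.12 rad and horizontal distance between ring_medium_mid and step_medium below 0.006 m and z of ring_medium_mid in the frame of ring_cone between 0.036 and 0.044 m and horizontal distance between ring_small_mid and step_small below 0.006 m and z of ring_small_mid in the frame of ring_cone between 0.056 and 0.064 m and distance between cap_mid and shoulder above 0.05 m), for 0.2 s.
At the end, for the whole second after the job is handed in: Every ring present lies level on its own step of the cone (within 4 mm in height, 6 mm sideways, 0.12 rad), every spring present stands on the stand's board round a rod of its own (same tolerances, either end up), the cap sits upright on the cone's shoulder (same tolerances), and all are at rest (horizontal distance between ring_large_mid and step_large below 0.006 m and z of ring_large_mid in the frame of ring_cone between 0.016 and 0.024 m and angle between each of ring_large_mid, ring_medium_mid, ring_small_mid, cap_mid's own z axis and vertical below 0.12 rad and horizontal distance between ring_medium_mid and step_medium below 0.006 m and z of ring_medium_mid in the frame of ring_cone between 0.036 and 0.044 m and horizontal distance between ring_small_mid and step_small below 0.006 m and z of ring_small_mid in the frame of ring_cone between 0.056 and 0.064 m and (horizontal distance between spring0_mid and rod0 below 0.006 m or horizontal distance between spring0_mid and rod1 below 0.006 m or horizontal distance between spring0_mid and rod2 below 0.006 m) and height (world z) of spring0_mid between 0.026 and 0.034 m and (angle between spring0_mid's own z axis and vertical below 0.12 rad or angle between spring0_mid's own z axis and vertical above 3.02 rad) and (horizontal distance between spring1_mid and rod0 below 0.006 m or horizontal distance between spring1_mid and rod1 below 0.006 m or horizontal distance between spring1_mid and rod2 below 0.006 m) and height (world z) of spring1_mid between 0.026 and 0.034 m and (angle between spring1_mid's own z axis and vertical below 0.12 rad or angle between spring1_mid's own z axis and vertical above 3.02 rad) and (horizontal distance between spring2_mid and rod0 below 0.006 m or horizontal distance between spring2_mid and rod1 below 0.006 m or horizontal distance between spring2_mid and rod2 below 0.006 m) and height (world z) of spring2_mid between 0.026 and 0.034 m and (angle between spring2_mid's own z axis and vertical below 0.12 rad or angle between spring2_mid's own z axis and vertical above 3.02 rad) and horizontal distance between cap_mid and shoulder below 0.006 m and height (world z) of cap_mid between 0.092 and 0.1 m and linear speed of each of cap, ring_large, ring_medium, ring_small, spring0, spring1, spring2 below 0.03 m/s); the robot touches nothing.
It fails at once if a bystander (tin, rooster, shaker, spice jar, sugar jar or sauce jar) is shoved more than 4 cm or knocked over (distance of any of tin_tomato_mid, rooster_1_mid, shaker_mid, spice_jar_b_mid, jar_sink_mid, jar_sauce_mid from where it was at the start of the episode above 0.04 m or angle between any of tin_tomato_mid, rooster_1_mid, shaker_mid, spice_jar_b_mid, jar_sink_mid, jar_sauce_mid's own z axis and vertical above 0.6 rad).
Of ring_large, ring_medium, ring_small only 2 to 3 are there at a start; the rules pass over those that are not, and their reading is None.
Of spring0, spring1, spring2 only 2 to 3 are there at a start; the rules pass over those that are not, and their reading is None.
At some moment in a run one of ring_large, ring_medium, ring_small, spring0, spring1, spring2 may be knocked a few centimetres aside while the robot is not near it.
It also fails if it takes over 210 s, if anything falls off the work surface, if the arm or the gripper's body presses on something with over 40 N, if the wrist force passes 120 N, or if a joint passes its speed limit or range.

## Working session

There is one attempt and no reset: what is moved stays moved. The work goes in short steps, Python scripts to look and compute and a shell command to move; the robot and the scene stay as the last step left them, time stands still between calls to the robot, and variables do not carry over. Pictures are saved under pics/ and viewed, at most 14 in all, crops included, and the job is handed in when it is done.

```bash
ls; mkdir -p pics
cat > h.py <<'E'
import numpy as np, cv2
from scipy.spatial.transform import Rotation as R
from station import arm, vision, close_job, recognise, landmark_of
def cam(n,f=None):
    P=vision.camera_params(n); im=vision.camera(n)
    if f: cv2.imwrite('pics/'+f+'.png',im[:,:,::-1])
    return im,P
def px2w(P,uv,z):
    K=np.array(P['mtx']);r=R.from_quat(P['orientation']).as_matrix() if np.size(P['orientation'])==4 else np.array(P['orientation'])
    d=r@np.linalg.solve(K,[uv[0],uv[1],1]);o=np.array(P['position']);return o+d*(z-o[2])/d[2]
def w2px(P,X):
    r=R.from_quat(P['orientation']).as_matrix() if np.size(P['orientation'])==4 else np.array(P['orientation'])
    c=r.T@(np.array(X)-P['position']);u=np.array(P['mtx'])@c;return u[:2]/u[2]
def totool(X,z=None):
    s=arm.sense();X=np.array(X,float)
    return R.from_quat(s['eef_rot']).inv().apply(X-s['tool_pos'])*100
E
python3 - <<'E'
from h import *
s=arm.sense();print({k:np.round(v,3) for k,v in s.items()})
for c in ['scene','side','wrist']:
    im,P=cam(c,c+'0');print(c,P)
    if c!='wrist':
        for q,z in [('ring_cone',0),('rod0',.012),('rod1',.012),('rod2',.012),('cap_mid',.096),('ring_large_mid',.006),('ring_medium_mid',.006),('ring_small_mid',.006),('spring0_mid',.018),('tin_tomato_mid',.029),('rooster_1_mid',.038),('shaker_mid',.044),('spice_jar_b_mid',.049),('jar_sink_mid',.047),('jar_sauce_mid',.052)]:
            print(q,[(np.round(d['p'],2),np.round(d['position']).tolist(),np.round(px2w(P,d['position'],z)[:2],3).tolist()) for d in landmark_of(q,c)][:4])
E
```

```text
pics
{'clock': np.float64(0.0), 'joint_pos': array([ 1.228,  0.116,  1.442, -0.   ,  1.584, -0.038]), 'qvel': array([ 0.001,  0.001,  0.001,  0.   ,  0.002, -0.002]), 'joint_torque': array([-2.0000e-03, -7.2123e+01, -6.2264e+01,  7.8000e-02,  2.3000e-02,
       -0.0000e+00]), 'tool_pos': array([0.203, 0.644, 0.218]), 'eef_rot': array([ 0.152,  0.988, -0.001, -0.   ]), 'contact_force': array([-0.637, -0.769, -0.145]), 'moment': array([ 0.02 ,  0.021, -0.03 ]), 'grasp_force': np.float64(0.0), 'opening': np.float64(0.093)}
scene {'mtx': array([[439.5229052 ,   0.        , 319.61861066],
       [  0.        , 439.5229052 , 198.70204735],
       [  0.        ,   0.        ,   1.        ]]), 'position': array([ 0.06968702, -0.56830299,  1.00298372]), 'orientation': array([ 0.87452588, -0.35350327,  0.11646478, -0.31092745])}
ring_cone [(np.float64(0.73), [232.0, 176.0], [0.486, 0.279]), (np.float64(0.63), [248.0, 218.0], [0.422, 0.117])]
rod0 [(np.float64(0.84), [349.0, 290.0], [0.461, -0.241]), (np.float64(0.79), [368.0, 304.0], [0.467, -0.299]), (np.float64(0.71), [384.0, 325.0], [0.455,
[... 3049 characters left out ...]
64(0.2), [361.0, 179.0], [0.469, -0.21])]
spice_jar_b_mid [(np.float64(0.95), [261.0, 273.0], [0.685, 0.208]), (np.float64(0.69), [401.0, 308.0], [0.357, 0.275]), (np.float64(0.36), [292.0, 148.0], [0.703, -0.345])]
jar_sink_mid [(np.float64(0.85), [291.0, 146.0], [0.708, -0.364])]
jar_sauce_mid [(np.float64(0.54), [258.0, 212.0], [0.741, -0.007]), (np.float64(0.39), [400.0, 306.0], [0.361, 0.271])]
wrist {'mtx': array([[335.33035664,   0.        , 315.61171104],
       [  0.        , 335.33035664, 198.87137591],
       [  0.        ,   0.        ,   1.        ]]), 'position': array([0.13228127, 0.66728192, 0.38629155]), 'orientation': array([0.79880514, 0.58669151, 0.07835468, 0.10753585])}
```

Run:
```python
import cv2
a=cv2.imread('pics/scene0.png');b=cv2.imread('pics/side0.png')
cv2.imwrite('pics/sceneA.png',cv2.resize(a[120:350,180:480],None,fx=2.6,fy=2.6,interpolation=cv2.INTER_CUBIC))
cv2.imwrite('pics/sideA.png',cv2.resize(b[130:350,220:460],None,fx=2.7,fy=2.7,interpolation=cv2.INTER_CUBIC))
```

```text
(no output)
```

View pics/sceneA.png

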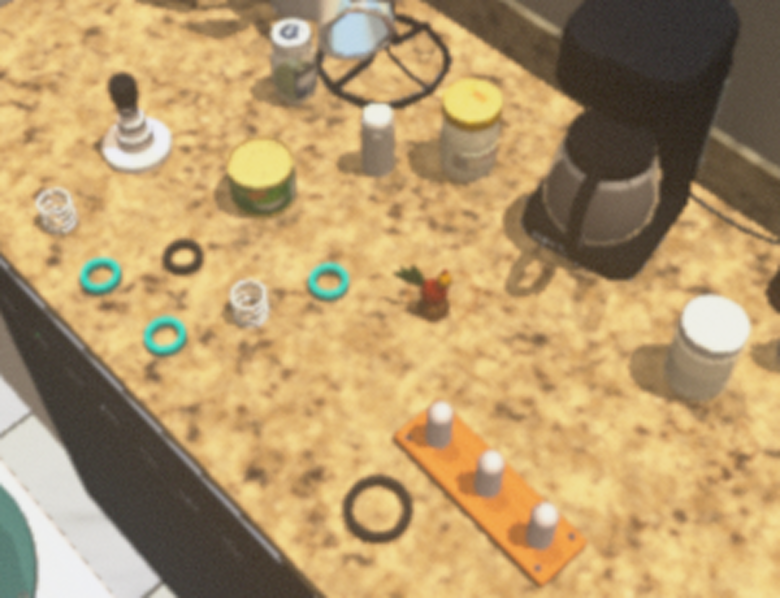

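View pics/sideA.png

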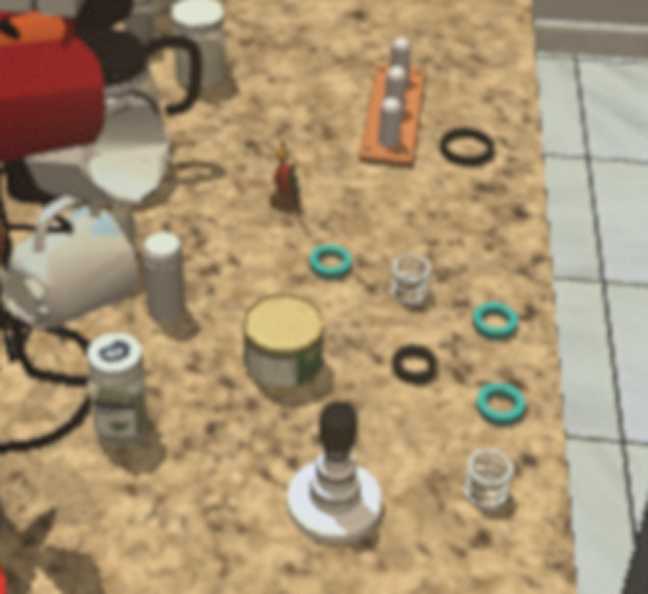

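Pictures: the capped cone is at about (0.484, 0.272). There are two black rings. The large one is next to the stand at (0.369, -0.25), and the one at (0.42, 0.117) is the same size as the turquoise look-alikes, so it is the small ring. No medium ring shows. Two springs stand at about (0.357, 0.275) and (0.44, 0.0). I'll go to the cone first.

```bash
python3 -m pendant '{"dp":[[0,0,0],[0,0,0],[0,0,0],[-2.2,-3.1,0],[-2.2,-3.1,0],[-2.2,-3.1,0],[-2.2,-3.1,0],[-2.2,-3.1,0],[-2.2,-3.1,0],[-2.2,-3.1,0],[-2.2,-3.1,0],[-2.2,-3.1,0],[-2.2,-3.1,0],[-2.2,-3.1,0],[-2.2,-3.1,0],[0,0,0]],"dr":[[0,0,-0.1],[0,0,-0.1],[0,0,-0.105],[0,0,0],[0,0,0],[0,0,0],[0,0,0],[0,0,0],[0,0,0],[0,0,0],[0,0,0],[0,0,0],[0,0,0],[0,0,0],[0,0,0],[0,0,0]],"fingers":[1,1,1,1,1,1,1,1,1,1,1,1,1,1,1,1]}'
python3 - <<'E'
from h import *
s=arm.sense();print(s['tool_pos'],s['eef_rot'])
im,P=cam('wrist','w1')
for q,z in [('ring_cone',0),('cap_mid',.096),('spring0_mid',.018),('ring_small_mid',.006)]:
    print(q,[(np.round(d['p'],2),np.round(d['position']).tolist(),np.round(px2w(P,d['position'],z)[:2],4).tolist()) for d in landmark_of(q,'wrist')][:4])
E
```

```text
clock: 2.98
tool_pos: [0.4693, 0.2676, 0.2187]
eef_rot: [0.002, 1.0, -0.001, 0.0]
contact_force: [0.6, -0.1, 0.6]
opening: 0.0931
grasp_force: 0.0
[0.46934015 0.26757162 0.21873082] [ 1.91697549e-03  9.99997897e-01 -5.47474186e-04  4.80492471e-04]
ring_cone [(np.float64(0.97), [321.0, 187.0], [0.4864, 0.2744]), (np.float64(0.34), [269.0, 354.0], [0.7219, 0.2038])]
cap_mid [(np.float64(0.6), [324.0, 210.0], [0.4854, 0.2759]), (np.float64(0.26), [166.0, 131.0], [0.415, 0.1419])]
spring0_mid [(np.float64(0.96), [73.0, 139.0], [0.4281, 0.0047])]
ring_small_mid [(np.float64(0.87), [99.0, 61.0], [0.3481, 0.0401]), (np.float64(0.79), [169.0, 129.0], [0.419, 0.1056]), (np.float64(0.66), [200.0, 55.0], [0.3422, 0.1472])]
```

View pics/w1.png

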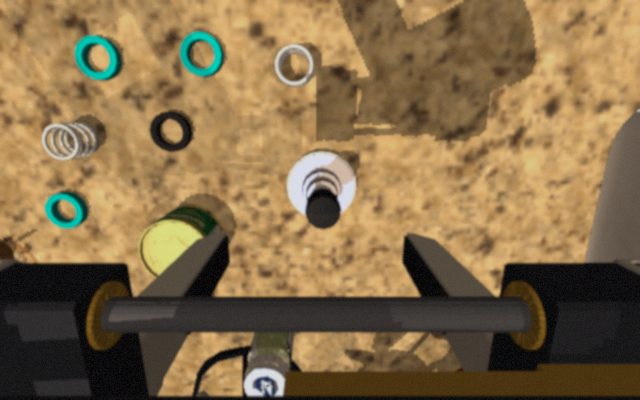

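The wrist picture shows the cap at (322, 208) on the cone at (321, 187). One spring is at (294, 65), the black ring at (170, 131) and the other spring at (70, 140). The cone axis is at about (0.486, 0.2745). I'll grip the cap.

```bash
python3 -m pendant '{"dp":[[-1.67,0.7,1],[0,0,3.1],[0,0,3.1],[0,0,3.1],[0,0,3.0],[0,0,0],[0,0,0],[0,0,0],[0,0,0],[0,0,0],[0,0,0]],"dr":[[0,0,0],[0,0,0],[0,0,0],[0,0,0],[0,0,0],[0,0,0],[0,0,0],[0,0,0],[0,0,0],[0,0,0],[0,0,0]],"fingers":[0.8,0.7,0.6,0.6,0.6,0.6,0.2,0.2,0.2,0.2,0.2]}' 20
```

```text
clock: 4.15
tool_pos: [0.4843, 0.2764, 0.088]
eef_rot: [0.0, 1.0, -0.003, 0.001]
contact_force: [-3.1, -25.1, 14.3]
opening: 0.03
grasp_force: 20.1
```

```bash
python3 -m pendant '{"dp":[[0,0,-1.5],[0,0,-2.5],[2.8,3.3,0],[2.8,3.3,0],[2.8,3.4,0],[0,0,0],[0,0,3],[0,0,3],[0,0,3],[0,0,2],[0,0,0.6],[0,0,0],[0,0,0]],"dr":[[0,0,0],[0,0,0],[0,0,0],[0,0,0],[0,0,0],[0,0,0],[0,0,0],[0,0,0],[0,0,0],[0,0,0],[0,0,0],[0,0,0],[0,0,0]],"fingers":[0.2,0.2,0.2,0.2,0.2,0.2,0.2,0.2,0.2,0.2,0.2,0.2,0.2]}' 20
```

```text
clock: 5.23
tool_pos: [0.4036, 0.3752, 0.0112]
eef_rot: [-0.0, 1.0, 0.001, 0.001]
contact_force: [-0.0, -0.9, 0.2]
opening: 0.0303
grasp_force: 20.0
```

```bash
python3 -m pendant '{"dp":[[0,0,0.3],[0,0,0],[0,0,0],[0,0,0],[0,0,-3.5],[0,0,-4],[0,0,-4],[0,0,-4],[0,-4,-4],[0,-4,0],[0,0,0],[0,0,0],[0,0,0],[0,0,0]],"dr":[[0,0,0],[0,0,0],[0,0,0],[0,0,0],[0,0,0],[0,0,0],[0,0,0],[0,0,0],[0,0,0],[0,0,0],[0,0,0],[0,0,0],[0,0,0],[0,0,0]],"fingers":[0.2,0.55,0.55,0.55,0.55,0.6,0.6,0.6,0.6,0.6,0.6,0.6,0.6,0.6]}'
python3 - <<'E'
from h import *
s=arm.sense();print(s['tool_pos'],s['eef_rot'])
im,P=cam('wrist','w2')
for q,z in [('ring_cone',0),('shoulder',.08),('cap_mid',.016),('spring0_mid',.018),('ring_small_mid',.006)]:
    print(q,[(np.round(d['p'],2),np.round(d['position']).tolist(),np.round(px2w(P,d['position'],z)[:2],4).tolist()) for d in landmark_of(q,'wrist')][:4])
E
```

```text
clock: 6.4
tool_pos: [0.4028, 0.3057, 0.1907]
eef_rot: [-0.0, 1.0, -0.0, -0.0]
contact_force: [-0.1, -0.3, 0.3]
opening: 0.0557
grasp_force: 0.0
[0.40282559 0.30572756 0.19068851] [-2.97061756e-04  9.99999903e-01 -1.16171756e-04 -3.04417907e-04]
ring_cone [(np.float64(0.93), [287.0, 245.0], [0.4824, 0.2745]), (np.float64(0.68), [256.0, 135.0], [0.3572, 0.244]), (np.float64(0.46), [283.0, 255.0], [0.4947, 0.2695])]
shoulder [(np.float64(0.9), [281.0, 282.0], [0.4848, 0.2754])]
cap_mid [(np.float64(0.6), [383.0, 182.0], [0.4039, 0.3771]), (np.float64(0.34), [280.0, 283.0], [0.5221, 0.2661])]
spring0_mid []
ring_small_mid [(np.float64(0.86), [25.0, 268.0], [0.5087, -0.0282]), (np.float64(0.8), [54.0, 124.0], [0.3464, 0.0378]), (np.float64(0.68), [131.0, 194.0], [0.4198, 0.1067]), (np.float64(0.6), [159.0, 119.0], [0.3406, 0.1469])]
```

View pics/w2.png

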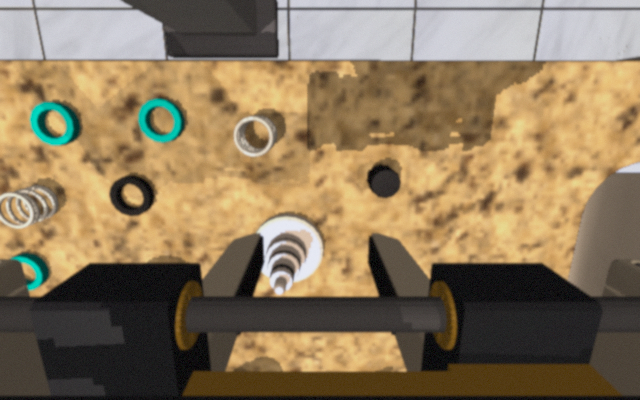

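The picture shows the cap upright at (384, 181), the bare cone at (285, 250), and a spring with its top ring at (255, 137). I'll take that spring first.

Run:
```python
from h import *
P=vision.camera_params('wrist')
im=cv2.imread('pics/w2.png');g=cv2.cvtColor(im,cv2.COLOR_BGR2GRAY)
for uv,z in [((255,137),.036),((256,135),.018)]:
    X=px2w(P,uv,z);print(X,totool([X[0],X[1],0.012]))
for z in (0,.018,.036): print(z,w2px(P,[.357,.245,z]))
```

```text
[0.35638264 0.24908151 0.036     ] [ 4.64103529 -5.63201242 17.88190416]
[0.35592046 0.24694498 0.018     ] [ 4.68741683 -5.84563011 17.8820124 ]
0 [257.14912235 134.68344911]
0.018 [254.10679823 136.09066948]
0.036 [250.73266737 137.65136632]
```

```bash
python3 -m pendant '{"dp":[[2.3,-2.8,0],[2.35,-2.8,0],[0,0,4],[0,0,4],[0,0,4],[0,0,3],[0,0,2],[0,0,1.2],[0,0,0],[0,0,0],[0,0,0],[0,0,0],[0,0,0],[0,0,-2],[0,0,-4],[0,0,-4],[0,0,-4],[0,0,0],[0,0,0]],"dr":[[0,0,0],[0,0,0],[0,0,0],[0,0,0],[0,0,0],[0,0,0],[0,0,0],[0,0,0],[0,0,0],[0,0,0],[0,0,0],[0,0,0],[0,0,0],[0,0,0],[0,0,0],[0,0,0],[0,0,0],[0,0,0],[0,0,0]],"fingers":[0.6,0.6,0.6,0.6,0.6,0.6,0.6,0.6,0.6,0.3,0.3,0.3,0.3,0.3,0.3,0.3,0.3,0.3,0.3]}' 20
```

```text
clock: 8.28
tool_pos: [0.3574, 0.2497, 0.1519]
eef_rot: [-0.0, 1.0, 0.001, 0.002]
contact_force: [0.1, -0.1, -0.7]
opening: 0.0363
grasp_force: 20.0
```

```bash
python3 -m pendant '{"dp":[[-1.2,-3,-2],[-1.2,-3.2,-2],[-1.2,-3.5,0],[-1.2,-3.5,0],[-1.2,-3.5,0],[0,-3.5,0],[0,-3.5,0],[0,-3.5,0],[0,-3.5,0],[0,-3.5,0],[0,-3.5,0],[0,-3.5,0],[0,-3.5,0],[0,-3.5,0],[0,-3.5,0],[0,-3.5,0],[0,0,0],[0,0,0],[0,0,0]],"dr":[[0,0,0],[0,0,0],[0,0,0],[0,0,0],[0,0,0],[0,0,0],[0,0,0],[0,0,0],[0,0,0],[0,0,0],[0,0,0],[0,0,0],[0,0,0],[0,0,0],[0,0,0],[0,0,0],[0,0,0],[0,0,0],[0,0,0]],"fingers":[0.3,0.3,0.3,0.3,0.3,0.3,0.3,0.3,0.3,0.3,0.3,0.3,0.3,0.3,0.3,0.3,0.3,0.3,0.3]}'
python3 - <<'E'
from h import *
s=arm.sense();print(s['tool_pos'],s['eef_rot'])
im,P=cam('wrist','w3')
for q,z in [('rod_stand',0),('rod0',.012),('ring_large_mid',.006),('spring0_mid',.15)]:
    print(q,[(np.round(d['p'],2),np.round(d['position']).tolist(),np.round(px2w(P,d['position'],z)[:2],4).tolist()) for d in landmark_of(q,'wrist')][:4])
E
```

```text
clock: 9.87
tool_pos: [0.4163, -0.3024, 0.1881]
eef_rot: [0.0, 1.0, 0.001, -0.001]
contact_force: [-0.5, 0.1, -0.8]
opening: 0.0363
grasp_force: 20.0
[ 0.4162856  -0.30240719  0.18808941] [ 1.43148055e-04  9.99999657e-01  5.96520436e-04 -5.56933573e-04]
rod_stand [(np.float64(0.86), [311.0, 216.0], [0.459, -0.3062])]
rod0 [(np.float64(0.97), [251.0, 213.0], [0.4524, -0.3707]), (np.float64(0.94), [314.0, 222.0], [0.4628, -0.3027]), (np.float64(0.93), [378.0, 222.0], [0.4618, -0.2337])]
ring_large_mid []
spring0_mid [(np.float64(0.69), [613.0, 192.0], [0.3938, -0.113]), (np.float64(0.43), [253.0, 213.0], [0.4079, -0.3413])]
```

View pics/w3.png

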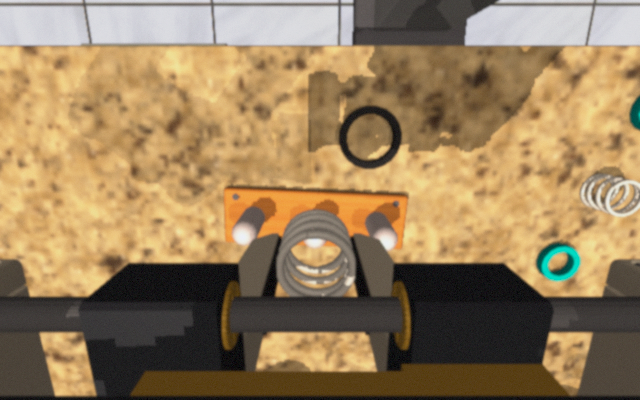

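The picture shows the stand with its rods at (250, 215), (314, 222) and (380, 222). The large ring is at (370, 137) and the spring is in the gripper at (316, 255). I'll overlay a model to refine the spring and rod positions.

```bash
cat >> h.py <<'E'
def circ(im,P,c,r,col,S,o):
    t=np.linspace(0,2*np.pi,60)
    p=np.array([(w2px(P,[c[0]+r*np.cos(a),c[1]+r*np.sin(a),c[2]])-o)*S for a in t]).round().astype(np.int32)
    cv2.polylines(im,[p],True,col,1)
E
python3 - <<'E'
from h import *
s=arm.sense();P=vision.camera_params('wrist');im=cv2.imread('pics/w3.png')
o=np.array([210,120]);S=4
c=cv2.resize(im[120:270,210:410],None,fx=S,fy=S,interpolation=cv2.INTER_CUBIC)
t=s['tool_pos']
circ(c,P,[t[0],t[1],t[2]+.0275],.017,(0,0,255),S,o);circ(c,P,[t[0],t[1],t[2]-.0065],.017,(255,0,0),S,o)
th=.05
for k in (-1,0,1):
    b=np.array([.459,-.3024])+.066*k*np.array([np.sin(th),np.cos(th)])
    print(b)
    circ(c,P,[*b,.012],.0125,(0,255,0),S,o);circ(c,P,[*b,.0565],.0125,(255,255,0),S,o)
circ(c,P,[*px2w(P,(370.5,137),.006)[:2],.012],.032,(0,255,0),S,o);print(px2w(P,(370.5,137),.008))
cv2.imwrite('pics/w3o.png',c)
E
```

```text
[ 0.45570137 -0.36831752]
[ 0.459  -0.3024]
[ 0.46229863 -0.23648248]
[ 0.3724557  -0.24460507  0.008     ]
```

View pics/w3o.png

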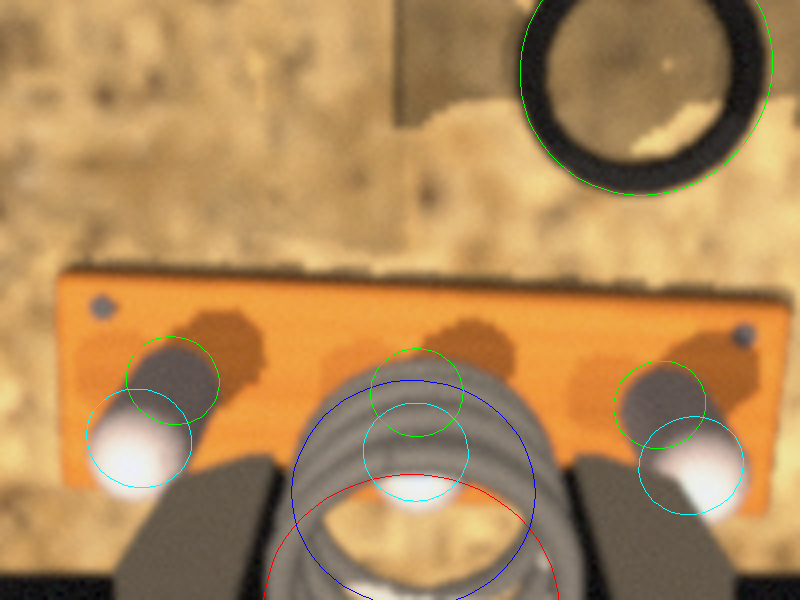

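Overlay check: the large ring fits at (0.3725, -0.2446). The rods sit about 1.5 mm to +y of the drawn circles, and so do the finger pads, so it is a common camera bias that cancels out. The spring sits about 1.4 mm to -x in the hand. The target TCP for the +y rod is (0.4644, -0.2369).

```bash
python3 -m pendant '{"dp":[[-2.4,3.25,0],[-2.4,3.3,0],[0,0,3],[0,0,3],[0,0,2],[0,0,1],[0,0,1],[0,0,0.8],[0,0,0.8],[0,0,0],[0,0,0]],"dr":[[0,0,0],[0,0,0],[0,0,0],[0,0,0],[0,0,0],[0,0,0],[0,0,0],[0,0,0],[0,0,0],[0,0,0],[0,0,0]],"fingers":[0.3,0.3,0.3,0.3,0.3,0.3,0.3,0.3,0.3,0.3,0.3]}'
```

```text
clock: 11.03
tool_pos: [0.4647, -0.2375, 0.0734]
eef_rot: [0.0, 1.0, -0.0, 0.0]
contact_force: [-0.8, -0.1, -0.4]
opening: 0.0361
grasp_force: 20.0
```

```bash
python3 -m pendant '{"dp":[[0,0,0.5],[0,0,0.5],[0,0,0.5],[0,0,0],[0,0,0]],"dr":[[0,0,0],[0,0,0],[0,0,0],[0,0,0],[0,0,0]],"fingers":[0.3,0.3,0.3,0.3,0.3]}'
```

```text
clock: 11.45
tool_pos: [0.4644, -0.2372, 0.0578]
eef_rot: [-0.0, 1.0, 0.0, -0.0]
contact_force: [-0.4, 0.4, -1.2]
opening: 0.0364
grasp_force: 20.0
```

```bash
python3 -m pendant '{"dp":[[0,0,0.8],[0,0,0.8],[0,0,0.8],[0,0,0.8],[0,0,0.3],[0,0,0],[0,0,0]],"dr":[[0,0,0],[0,0,0],[0,0,0],[0,0,0],[0,0,0],[0,0,0],[0,0,0]],"fingers":[0.3,0.3,0.3,0.3,0.3,0.3,0.3]}'
```

```text
clock: 12.03
tool_pos: [0.4644, -0.2373, 0.0226]
eef_rot: [-0.0, 1.0, 0.0, -0.0]
contact_force: [-0.3, -0.0, -0.8]
opening: 0.0362
grasp_force: 20.0
```

```bash
python3 -m pendant '{"dp":[[0,0,0],[0,0,0],[0,0,0],[0,0,-2],[0,0,-4],[0,0,-4],[3.1,-0.3,0],[3.1,-0.3,0],[3,-0.2,0],[0,0,4],[0,0,4],[0,0,2.5],[0,0,1],[0,0,0.3],[0,0,0],[0,0,0]],"dr":[[0,0,0],[0,0,0],[0,0,0],[0,0,0],[0,0,0],[0,0,0],[0,0,0],[0,0,0],[0,0,0],[0,0,0],[0,0,0],[0,0,0],[0,0,0],[0,0,0],[0,0,0],[0,0,0]],"fingers":[0.5,0.5,0.5,0.5,0.5,0.6,0.85,0.85,0.85,0.85,0.85,0.85,0.85,0.85,0.85,0.85]}'
python3 -m pendant '{"dp":[[0,0,0],[0,0,0],[0,0,0],[0,0,0],[0,0,0]],"dr":[[0,0,0],[0,0,0],[0,0,0],[0,0,0],[0,0,0]],"fingers":[0.55,0.55,0.55,0.55,0.55]}' 12
```

```text
clock: 13.37
tool_pos: [0.3734, -0.2459, 0.0068]
eef_rot: [-0.0, 1.0, -0.001, 0.001]
contact_force: [-1.0, 0.5, 0.4]
opening: 0.0791
grasp_force: 0.0
clock: 13.78
tool_pos: [0.373, -0.2457, 0.006]
eef_rot: [-0.0, 1.0, -0.0, 0.001]
contact_force: [-0.5, 0.1, 7.7]
opening: 0.0635
grasp_force: 12.0
```

```bash
python3 -m pendant '{"dp":[[0,0,-2],[0,0,-4],[0,0,-4],[-1,3,-4],[-1,3.4,0],[-1,3.5,0],[-1,3.5,0],[-1,3.5,0],[0,3.5,0],[0,3.5,0],[0,3.5,0],[0,3.5,0],[0,3.5,0],[0,3.5,0],[0,3.5,0],[0,3.5,0],[0,3.5,0],[0,3.5,0],[0,0,0],[0,0,0]],"dr":[[0,0,0],[0,0,0],[0,0,0],[0,0,0],[0,0,0],[0,0,0],[0,0,0],[0,0,0],[0,0,0],[0,0,0],[0,0,0],[0,0,0],[0,0,0],[0,0,0],[0,0,0],[0,0,0],[0,0,0],[0,0,0],[0,0,0],[0,0,0]],"fingers":[0.55,0.55,0.55,0.55,0.55,0.55,0.55,0.55,0.55,0.55,0.55,0.55,0.55,0.55,0.55,0.55,0.55,0.55,0.55,0.55]}' 15
python3 - <<'E'
from h import *
s=arm.sense();P=vision.camera_params('wrist');im=vision.camera('wrist')[:,:,::-1]
for q,z in [('ring_cone',0),('shoulder',.08),('step_large',.014),('ring_large_mid',.14)]:
    print(q,[(np.round(d['p'],2),np.round(d['position']).tolist(),np.round(px2w(P,d['position'],z)[:2],4).tolist()) for d in landmark_of(q,'wrist')][:2])
o=np.array([200,150]);S=3.5
c=cv2.resize(im[150:310,200:420],None,fx=S,fy=S,interpolation=cv2.INTER_CUBIC)
t=s['tool_pos'];print(t)
circ(c,P,[t[0],t[1],t[2]],.032,(0,0,255),S,o);circ(c,P,[t[0],t[1],t[2]+.012],.032,(0,0,255),S,o)
b=[.484,.2735]
circ(c,P,[*b,.014],.040,(0,255,0),S,o);circ(c,P,[*b,.014],.022,(255,0,0),S,o);circ(c,P,[*b,.034],.017,(255,0,0),S,o);circ(c,P,[*b,.054],.012,(255,0,0),S,o);circ(c,P,[*b,.08],.0105,(255,0,255),S,o)
cv2.imwrite('pics/w4o.png',c)
E
```

```text
clock: 15.45
tool_pos: [0.4202, 0.2695, 0.1376]
eef_rot: [-0.001, 1.0, -0.0, -0.0]
contact_force: [1.1, -0.5, -0.7]
opening: 0.0632
grasp_force: 15.0
ring_cone [(np.float64(0.93), [317.0, 254.0], [0.4857, 0.2726]), (np.float64(0.45), [16.0, 203.0], [0.4349, -0.0132])]
shoulder [(np.float64(0.84), [321.0, 294.0], [0.4827, 0.2747])]
step_large [(np.float64(0.61), [318.0, 258.0], [0.4833, 0.2731])]
ring_large_mid []
[0.4201864  0.26945298 0.13756077]
```

View pics/w4o.png

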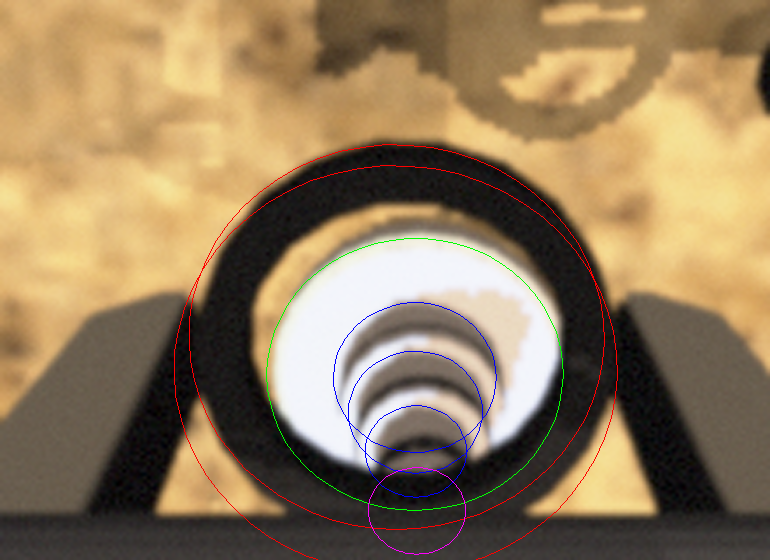

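The overlay shows the ring held level in the fingers, about 1 mm to +y. The cone foot matches (0.484, 0.2735). I'll lower the ring over the pin.

```bash
python3 -m pendant '{"dp":[[-3.2,0.2,0],[-3.2,0.15,0],[0,0,2],[0,0,2],[0,0,2],[0,0,1.5],[0,0,0],[0,0,0]],"dr":[[0,0,0],[0,0,0],[0,0,0],[0,0,0],[0,0,0],[0,0,0],[0,0,0],[0,0,0]],"fingers":[0.55,0.55,0.55,0.55,0.55,0.55,0.55,0.55]}'
```

```text
clock: 16.37
tool_pos: [0.4846, 0.2709, 0.0628]
eef_rot: [0.0, 1.0, -0.0, -0.0]
contact_force: [0.0, -0.5, 0.4]
opening: 0.0637
grasp_force: 15.0
```

```bash
python3 -m pendant '{"dp":[[0,0,1],[0,0,0.8],[0,0,0.8],[0,0,0.6],[0,0,0.5],[0,0,0],[0,0,0]],"dr":[[0,0,0],[0,0,0],[0,0,0],[0,0,0],[0,0,0],[0,0,0],[0,0,0]],"fingers":[0.55,0.55,0.55,0.55,0.55,0.55,0.55]}'
```

```text
clock: 16.95
tool_pos: [0.4845, 0.2717, 0.0256]
eef_rot: [-0.0, 1.0, -0.0, -0.0]
contact_force: [0.6, 0.3, -0.4]
opening: 0.0634
grasp_force: 15.0
```

```bash
python3 -m pendant '{"dp":[[0,0.1,0.45],[0,0,0],[0,0,0],[0,0,0],[0,0,0],[0,0,-3],[0,0,-4],[0,0,-4],[0,0,-4],[1.5,-3.5,0],[1.5,-3.5,0],[1.5,-3.5,0],[2,-3.5,0],[0,0,0],[0,0,0],[0,0,0]],"dr":[[0,0,0],[0,0,0],[0,0,0],[0,0,0],[0,0,0],[0,0,0],[0,0,0],[0,0,0],[0,0,0],[0,0,0],[0,0,0],[0,0,0],[0,0,0],[0,0,0],[0,0,0],[0,0,0]],"fingers":[0.55,0.55,0.8,0.8,0.8,0.8,0.8,0.8,0.8,0.7,0.7,0.7,0.7,0.7,0.7,0.7]}'
python3 - <<'E'
from h import *
s=arm.sense();P=vision.camera_params('wrist');im=vision.camera('wrist')[:,:,::-1];cv2.imwrite('pics/w5.png',im)
print(s['tool_pos'])
for q,z in [('ring_cone',0),('ring_large_mid',.02),('ring_small_mid',.006),('spring0_mid',.018)]:
    print(q,[(np.round(d['p'],2),np.round(d['position']).tolist(),np.round(px2w(P,d['position'],z)[:2],4).tolist()) for d in landmark_of(q,'wrist')][:4])
E
```

```text
clock: 18.28
tool_pos: [0.42, 0.1329, 0.1717]
eef_rot: [0.0, 1.0, 0.0, 0.001]
contact_force: [0.6, -0.4, -0.2]
opening: 0.0649
grasp_force: 0.0
[0.41995746 0.13289394 0.17172688]
ring_cone [(np.float64(0.48), [482.0, 275.0], [0.5279, 0.321])]
ring_large_mid []
ring_small_mid [(np.float64(0.95), [170.0, 265.0], [0.5127, -0.0251]), (np.float64(0.88), [290.0, 185.0], [0.4225, 0.1078]), (np.float64(0.88), [220.0, 107.0], [0.3461, 0.042]), (np.float64(0.65), [331.0, 101.0], [0.3409, 0.1491])]
spring0_mid [(np.float64(0.94), [187.0, 194.0], [0.429, 0.0071]), (np.float64(0.71), [287.0, 185.0], [0.4198, 0.1061])]
```

View pics/w5.png

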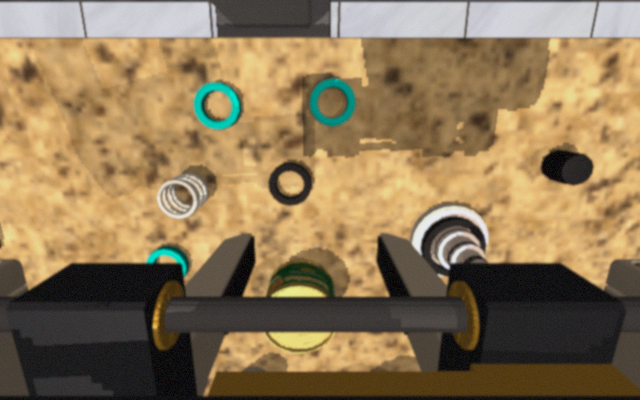

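The large ring sits round the cone foot at (450, 240). The small black ring is at (290, 184), clear of the tin at (300, 310), and the other spring is at (183, 195). I'll check the ring's size.

Run:
```python
from h import *
P=vision.camera_params('wrist');im=cv2.imread('pics/w5.png');g=im.max(axis=2)
m=(g<60).astype(np.uint8);m[:155]=0;m[215:]=0;m[:,:255]=0;m[:,325:]=0
c=max(cv2.findContours(m,cv2.RETR_EXTERNAL,cv2.CHAIN_APPROX_NONE)[0],key=cv2.contourArea);e=cv2.fitEllipse(c);print(e)
for z in (.006,.012):
  X=px2w(P,e[0],z);print(X,totool([X[0],X[1],.006]))
for dx,dy in ((0,.022),(0,-.022),(.022,0),(-.022,0)): print(w2px(P,[X[0]+dx,X[1]+dy,.009]))
p=px2w(P,(183,197),.036);print('spring',p,px2w(P,(187,194),.018))
```

```text
((290.1913146972656, 182.93450927734375), (39.44173812866211, 40.68068313598633), 43.275169372558594)
[0.42016865 0.10873091 0.006     ] [-0.0439755  -2.46068457 16.49997604]
[0.41883672 0.10919891 0.012     ] [ 0.08915614 -2.413711   16.50008765]
[312.29115632 182.33692624]
[268.53420075 182.23850927]
[290.79156892 203.32230976]
[290.0196592  160.51962262]
spring [0.42718825 0.01065745 0.036     ] [0.42892144 0.00754651 0.018     ]
```

```bash
python3 -m pendant '{"dp":[[0,-2.5,0],[0,0,4],[0,0,4],[0,0,4],[0,0,3],[0,0,1.2],[0,0,0.3],[0,0,0],[0,0,0],[0,0,0],[0,0,0],[0,0,0],[0,0,0],[0,0,-3],[0,0,-4],[0,0,-4],[0,0,-3],[0,0,0],[0,0,0]],"dr":[[0,0,0],[0,0,0],[0,0,0],[0,0,0],[0,0,0],[0,0,0],[0,0,0],[0,0,0],[0,0,0],[0,0,0],[0,0,0],[0,0,0],[0,0,0],[0,0,0],[0,0,0],[0,0,0],[0,0,0],[0,0,0],[0,0,0]],"fingers":[0.7,0.7,0.7,0.7,0.7,0.7,0.7,0.7,0.3,0.3,0.3,0.3,0.3,0.3,0.3,0.3,0.3,0.3,0.3]}' 12
```

```text
clock: 20.12
tool_pos: [0.4203, 0.1078, 0.148]
eef_rot: [-0.0, 1.0, 0.0, 0.002]
contact_force: [-0.3, 0.7, -1.6]
opening: 0.0429
grasp_force: 12.0
```

```bash
python3 -m pendant '{"dp":[[0,3.5,0],[0,4,0],[0,4,0],[0,4,0],[0,1,0],[0,0,0],[0,0,0],[0,0,0],[0,0,0]],"dr":[[0,0,0],[0,0,0],[0,0,0],[0,0,0],[0,0,0],[0,0,0],[0,0,0],[0,0,0],[0,0,0]],"fingers":[0.3,0.3,0.3,0.3,0.3,0.3,0.3,0.3,0.3]}' 12
python3 - <<'E'
from h import *
s=arm.sense();P=vision.camera_params('wrist');im=vision.camera('wrist')[:,:,::-1]
o=np.array([200,150]);S=3.5
c=cv2.resize(im[150:310,200:420],None,fx=S,fy=S,interpolation=cv2.INTER_CUBIC)
t=s['tool_pos'];print(t)
z=t[2]-.006
for r,h in ((.022,z),(.014,z),(.022,z+.012),(.014,z+.012)):circ(c,P,[t[0],t[1],h],r,(0,0,255),S,o)
b=[.484,.2735]
circ(c,P,[*b,.014],.040,(0,255,0),S,o);circ(c,P,[*b,.026],.032,(255,255,0),S,o);circ(c,P,[*b,.034],.0208,(255,0,0),S,o);circ(c,P,[*b,.054],.0158,(255,0,0),S,o);circ(c,P,[*b,.08],.0105,(255,0,255),S,o)
cv2.imwrite('pics/w6o.png',c)
E
```

```text
clock: 20.87
tool_pos: [0.4197, 0.2715, 0.146]
eef_rot: [0.001, 1.0, -0.0, -0.0]
contact_force: [-0.0, 0.3, -1.2]
opening: 0.0423
grasp_force: 12.0
[0.41967311 0.27151527 0.14597379]
```

View pics/w6o.png

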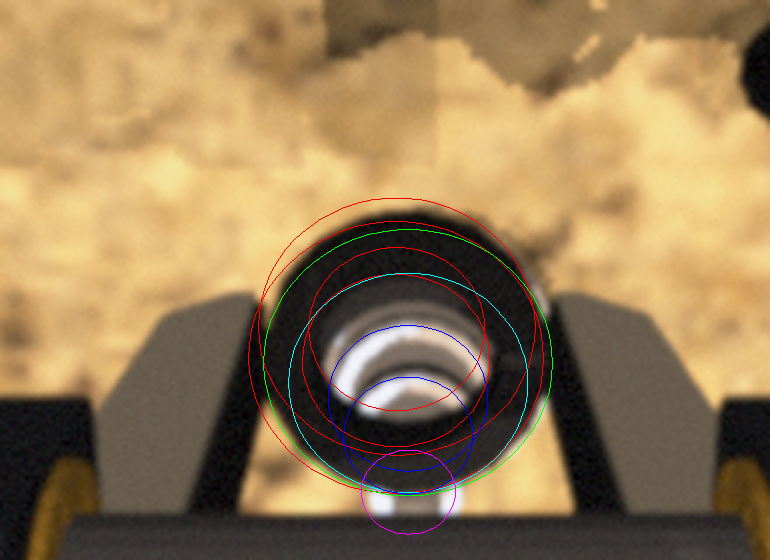

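The overlay shows the small ring held level, about 2 mm to +x and 1 mm to +y of the model. The large ring lies below it on the cone. The target TCP is (0.482, 0.273).

```bash
python3 -m pendant '{"dp":[[-3.1,0.15,0],[-3.1,0,0],[0,0,0],[0,0,2],[0,0,1.5],[0,0,1],[0,0,1],[0,0,1],[0,0,0.6],[0,0,0],[0,0,0]],"dr":[[0,0,0],[0,0,0],[0,0,0],[0,0,0],[0,0,0],[0,0,0],[0,0,0],[0,0,0],[0,0,0],[0,0,0],[0,0,0]],"fingers":[0.3,0.3,0.3,0.3,0.3,0.3,0.3,0.3,0.3,0.3,0.3]}'
```

```text
clock: 21.83
tool_pos: [0.4816, 0.2742, 0.0755]
eef_rot: [-0.0, 1.0, -0.0, 0.0]
contact_force: [0.4, -0.5, -0.5]
opening: 0.0426
grasp_force: 12.0
```

```bash
python3 -m pendant '{"dp":[[0,0,0.6],[0,0,0.7],[0,0,0],[0,0,0],[0,0,0],[0,0,0],[0,0,-3],[0,0,-4],[0,0,-3],[3.5,0,0],[3.5,0,0],[3,0,0],[0,0,0],[0,0,0],[0,0,0]],"dr":[[0,0,0],[0,0,0],[0,0,0],[0,0,0],[0,0,0],[0,0,0],[0,0,0],[0,0,0],[0,0,0],[0,0,0],[0,0,0],[0,0,0],[0,0,0],[0,0,0],[0,0,0]],"fingers":[0.3,0.3,0.3,0.65,0.65,0.65,0.65,0.65,0.65,0.65,0.65,0.65,0.65,0.65,0.65]}'
python3 - <<'E'
from h import *
s=arm.sense();P=vision.camera_params('wrist');im=vision.camera('wrist')[:,:,::-1]
print(s['tool_pos'])
im0=im
for q,z in [('ring_cone',0),('cap_mid',.016),('ring_large_mid',.02),('ring_medium_mid',.04),('ring_small_mid',.06)]:
    print(q,[(np.round(d['p'],2),np.round(d['position']).tolist(),np.round(px2w(P,d['position'],z)[:2],4).tolist()) for d in landmark_of(q,'wrist')][:4])
o=w2px(P,[.484,.2735,.03]).round().astype(int)-[70,70]
S=5;c=cv2.resize(im[o[1]:o[1]+120,o[0]:o[0]+140],None,fx=S,fy=S,interpolation=cv2.INTER_CUBIC)
b=[.484,.2735]
circ(c,P,[*b,.026],.032,(255,255,0),S,o);circ(c,P,[*b,.066],.022,(0,0,255),S,o);circ(c,P,[*b,.066],.014,(0,0,255),S,o);circ(c,P,[*b,.034],.017,(255,0,0),S,o)
cv2.imwrite('pics/w7.png',c)
E
```

```text
clock: 23.08
tool_pos: [0.382, 0.2743, 0.1627]
eef_rot: [-0.0, 1.0, 0.0, 0.0]
contact_force: [-0.1, -0.1, -0.2]
opening: 0.0604
grasp_force: 0.0
[0.38200912 0.27429599 0.16269322]
ring_cone [(np.float64(0.89), [314.0, 275.0], [0.485, 0.2743]), (np.float64(0.62), [420.0, 207.0], [0.4075, 0.3829])]
cap_mid [(np.float64(0.71), [419.0, 207.0], [0.4021, 0.377])]
ring_large_mid []
ring_medium_mid []
ring_small_mid [(np.float64(0.98), [186.0, 145.0], [0.3379, 0.1718]), (np.float64(0.86), [313.0, 305.0], [0.4826, 0.2732]), (np.float64(0.82), [70.0, 147.0], [0.3392, 0.0784]), (np.float64(0.74), [39.0, 297.0], [0.4755, 0.0241])]
```

View pics/w7.png

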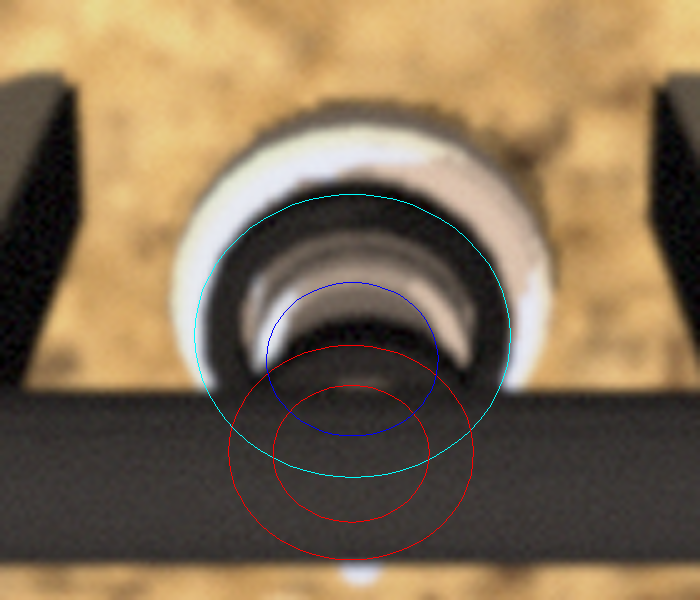

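Both rings appear on the cone: the large ring's top edge is at row 180 of the crop, and the small ring is partly behind the gripper bar at row 320. Next I'll put the cap back.

```bash
python3 -m pendant '{"dp":[[-0.7,3.3,0],[-0.7,3.4,0],[-0.7,3.4,0],[0,0,4],[0,0,4],[0,0,4],[0,0,2.3],[0,0,1],[0,0,0],[0,0,0],[0,0,0],[0,0,0],[0,0,0],[0,0,0],[0,0,-4],[0,0,-4],[0,0,-4],[0,0,-1],[0,0,0],[0,0,0]],"dr":[[0,0,0],[0,0,0],[0,0,0],[0,0,0],[0,0,0],[0,0,0],[0,0,0],[0,0,0],[0,0,0],[0,0,0],[0,0,0],[0,0,0],[0,0,0],[0,0,0],[0,0,0],[0,0,0],[0,0,0],[0,0,0],[0,0,0],[0,0,0]],"fingers":[0.6,0.6,0.6,0.6,0.6,0.6,0.6,0.6,0.6,0.2,0.2,0.2,0.2,0.2,0.2,0.2,0.2,0.2,0.2,0.2]}' 20
```

```text
clock: 25.05
tool_pos: [0.4026, 0.3752, 0.1394]
eef_rot: [-0.0, 1.0, 0.0, 0.0]
contact_force: [0.2, -0.1, -1.6]
opening: 0.0296
grasp_force: 20.0
```

```bash
python3 -m pendant '{"dp":[[-2.7,-3.4,0],[-2.7,-3.4,0],[-2.7,-3.4,0],[0,0,0],[0,0,2],[0,0,1],[0,0,0.8],[0,0,0],[0,0,0]],"dr":[[0,0,0],[0,0,0],[0,0,0],[0,0,0],[0,0,0],[0,0,0],[0,0,0],[0,0,0],[0,0,0]],"fingers":[0.2,0.2,0.2,0.2,0.2,0.2,0.2,0.2,0.2]}' 20
```

```text
clock: 25.8
tool_pos: [0.4798, 0.2762, 0.0989]
eef_rot: [-0.0, 1.0, -0.002, -0.001]
contact_force: [4.7, -9.5, -5.1]
opening: 0.03
grasp_force: 20.0
```

```bash
python3 -m pendant '{"dp":[[-0.3,-0.2,0],[0,0,0],[0,0,0]],"dr":[[0,0,0],[0,0,0],[0,0,0]],"fingers":[0.2,0.2,0.2]}' 20
```

```text
clock: 26.05
tool_pos: [0.4829, 0.2755, 0.1006]
eef_rot: [-0.0, 1.0, -0.0, -0.001]
contact_force: [-0.7, -0.7, -1.2]
opening: 0.0298
grasp_force: 20.0
```

```bash
python3 -m pendant '{"dp":[[0,-0.1,0.4],[0,0,0.4],[0,0,0.2],[0,0,0],[0,0,0]],"dr":[[0,0,0],[0,0,0],[0,0,0],[0,0,0],[0,0,0]],"fingers":[0.2,0.2,0.2,0.2,0.2]}' 20
```

```text
clock: 26.47
tool_pos: [0.4834, 0.2744, 0.0912]
eef_rot: [-0.0, 1.0, 0.0, 0.0]
contact_force: [0.7, -0.6, 0.8]
opening: 0.0298
grasp_force: 20.0
```

```bash
python3 -m pendant '{"dp":[[0,0,0.1],[0,0,0],[0,0,0],[0,0,0],[0,0,-2],[0,0,-3],[0,0,-3],[1,-3,0],[2,-3.5,0],[2,-3.5,0],[1,-3.5,0],[0,-3.5,0],[0,-3.5,0],[0,-3.5,0],[0,0,0],[0,0,0],[0,0,0]],"dr":[[0,0,0],[0,0,0],[0,0,0],[0,0,0],[0,0,0],[0,0,0],[0,0,0],[0,0,0],[0,0,0],[0,0,0],[0,0,0],[0,0,0],[0,0,0],[0,0,0],[0,0,0],[0,0,0],[0,0,0]],"fingers":[0.2,0.2,0.6,0.6,0.6,0.6,0.6,0.6,0.6,0.6,0.6,0.6,0.6,0.6,0.6,0.6,0.6]}' 20
python3 - <<'E'
from h import *
s=arm.sense();P=vision.camera_params('wrist');im=vision.camera('wrist')[:,:,::-1];cv2.imwrite('pics/w8.png',im)
t=s['tool_pos'];print(t)
for q,z in [('spring0_mid',.018)]:
    print(q,[(np.round(d['p'],2),np.round(d['position']).tolist(),np.round(px2w(P,d['position'],z),4).tolist()) for d in landmark_of(q,'wrist')][:4])
d,Q=cam('side','s2');a,_=cam('scene','c2')
for c in ('side',):
  for q,z in [('cap_mid',.096),('ring_small_mid',.06)]: print(q,[(np.round(d['p'],2),np.round(px2w(Q,d['position'],z),4).tolist()) for d in landmark_of(q,c)][:4])
top=cv2.resize(d[255:345,290:400,::-1],None,fx=4.5,fy=4.5,interpolation=cv2.INTER_CUBIC)
w=cv2.resize(im[100:300,150:480],None,fx=.9,fy=.9)
w=cv2.resize(im[90:270,200:400],(300,270));out=np.zeros((405,795,3),np.uint8);out[:,:495]=top;out[:270,495:]=w;cv2.imwrite('pics/m1.png',out)
E
```

```text
clock: 27.88
tool_pos: [0.4234, 0.0345, 0.1702]
eef_rot: [0.0, 1.0, 0.0, -0.0]
contact_force: [0.2, -0.1, 0.1]
opening: 0.0556
grasp_force: 0.0
[0.42337303 0.03449756 0.1701661 ]
spring0_mid [(np.float64(0.65), [284.0, 191.0], [0.4292, 0.0051, 0.018])]
cap_mid [(np.float64(0.67), [0.4838, 0.2762, 0.096])]
ring_small_mid [(np.float64(0.65), [0.3496, 0.1012, 0.06]), (np.float64(0.63), [0.4649, -0.2177, 0.06]), (np.float64(0.58), [0.4835, 0.2721, 0.06]), (np.float64(0.55), [0.5082, 0.0401, 0.06])]
```

View pics/m1.png

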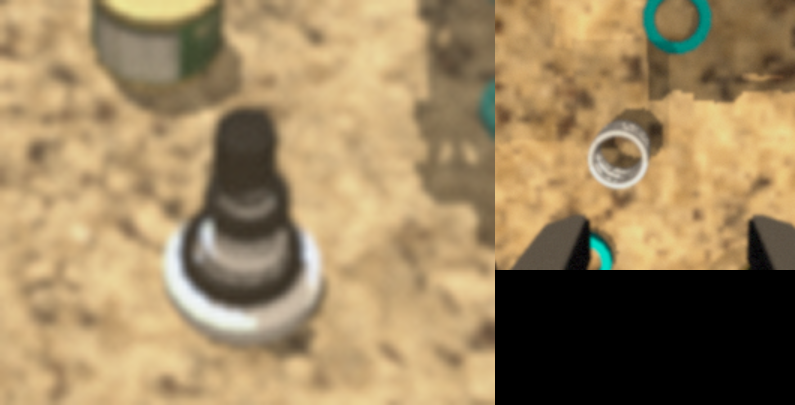

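The side picture shows the cap upright on the cone, with the small ring on the upper step and the large ring on the lowest. The wrist picture has the spring's top ring at about (283, 195).

Run:
```python
from h import *
P=vision.camera_params('wrist')
for uv,z in [((282.7,195.3),.035),((284,191),.018)]:
    X=px2w(P,uv,z);print(X,totool([X[0],X[1],.0085]))
```

```text
[0.42902809 0.00558865 0.035     ] [-0.56110339 -2.94834555 16.1723786 ]
[0.42910695 0.0052428  0.018     ] [-0.56892908 -2.98294368 16.17237522]
```

```bash
python3 -m pendant '{"dp":[[-0.6,-3.1,0],[0,0,4],[0,0,4],[0,0,4],[0,0,3],[0,0,1.2],[0,0,0],[0,0,0],[0,0,0],[0,0,0],[0,0,0],[0,0,0],[0,0,-3],[0,0,-4],[0,0,-4],[0,0,-4],[0,0,0],[0,0,0]],"dr":[[0,0,0],[0,0,0],[0,0,0],[0,0,0],[0,0,0],[0,0,0],[0,0,0],[0,0,0],[0,0,0],[0,0,0],[0,0,0],[0,0,0],[0,0,0],[0,0,0],[0,0,0],[0,0,0],[0,0,0],[0,0,0]],"fingers":[0.6,0.6,0.6,0.6,0.6,0.6,0.6,0.3,0.3,0.3,0.3,0.3,0.3,0.3,0.3,0.3,0.3,0.3]}' 20
python3 -m pendant '{"dp":[[0.3,-3,-3],[0.3,-3.5,0],[0.3,-3.5,0],[0.3,-3.5,0],[0.3,-3.5,0],[0.3,-3.5,0],[0,-3.5,0],[0,-3.5,0],[0,-3.5,0],[0,-3.5,0],[0,-2,0],[0,0,0],[0,0,0],[0,0,0]],"dr":[[0,0,0],[0,0,0],[0,0,0],[0,0,0],[0,0,0],[0,0,0],[0,0,0],[0,0,0],[0,0,0],[0,0,0],[0,0,0],[0,0,0],[0,0,0],[0,0,0]],"fingers":[0.3,0.3,0.3,0.3,0.3,0.3,0.3,0.3,0.3,0.3,0.3,0.3,0.3,0.3]}' 20
python3 - <<'E'
from h import *
s=arm.sense();P=vision.camera_params('wrist');im=vision.camera('wrist')[:,:,::-1]
o=np.array([210,120]);S=4
c=cv2.resize(im[120:270,210:410],None,fx=S,fy=S,interpolation=cv2.INTER_CUBIC)
t=s['tool_pos'];print(t)
circ(c,P,[t[0],t[1],t[2]+.0275],.017,(0,0,255),S,o);circ(c,P,[t[0],t[1],t[2]-.0065],.017,(255,0,0),S,o)
for b in ([.463,-.2373],[.4604,-.3033],[.4577,-.3692]):
    circ(c,P,[*b,.012],.0125,(0,255,0),S,o);circ(c,P,[*b,.0565],.0125,(255,255,0),S,o)
cv2.imwrite('pics/w9o.png',c)
E
```

```text
clock: 29.68
tool_pos: [0.4304, 0.0033, 0.1612]
eef_rot: [-0.0, 1.0, -0.0, 0.003]
contact_force: [0.4, -0.6, -1.2]
opening: 0.0367
grasp_force: 20.0
clock: 30.85
tool_pos: [0.4114, -0.3604, 0.1869]
eef_rot: [-0.0, 1.0, 0.001, -0.0]
contact_force: [-0.1, -0.6, -0.8]
opening: 0.0364
grasp_force: 20.0
[ 0.4113515  -0.36038405  0.18687098]
```

View pics/w9o.png

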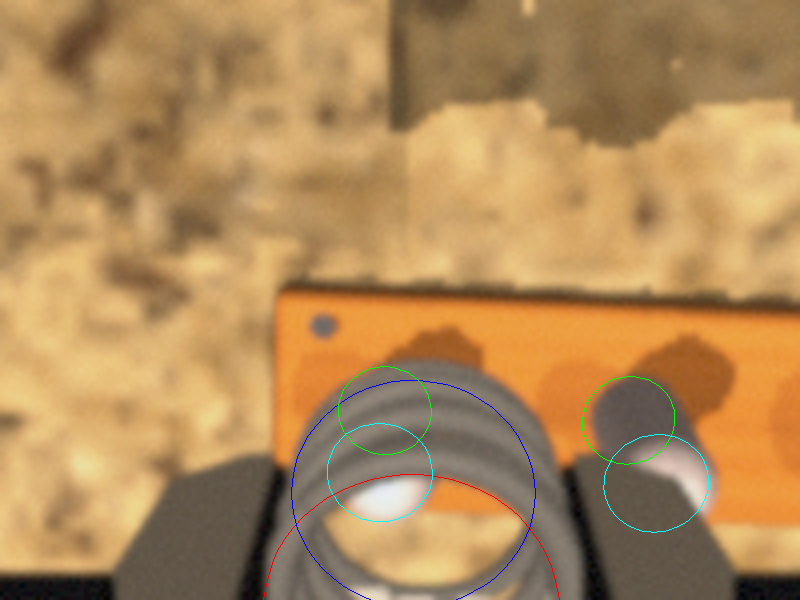

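The overlay shows the spring held just as the first one was, and the rods have the same bias as before. The target TCP for the far rod is (0.459, -0.369).

```bash
python3 -m pendant '{"dp":[[-2.4,-0.45,0],[-2.35,-0.45,0],[0,0,3],[0,0,3],[0,0,2],[0,0,1],[0,0,1],[0,0,0.8],[0,0,0.6],[0,0,0],[0,0,0]],"dr":[[0,0,0],[0,0,0],[0,0,0],[0,0,0],[0,0,0],[0,0,0],[0,0,0],[0,0,0],[0,0,0],[0,0,0],[0,0,0]],"fingers":[0.3,0.3,0.3,0.3,0.3,0.3,0.3,0.3,0.3,0.3,0.3]}'
python3 -m pendant '{"dp":[[0,0,0.5],[0,0,0.5],[0,0,0.5],[0,0,0],[0,0,0]],"dr":[[0,0,0],[0,0,0],[0,0,0],[0,0,0],[0,0,0]],"fingers":[0.3,0.3,0.3,0.3,0.3]}'
```

```text
clock: 31.82
tool_pos: [0.4592, -0.3702, 0.0743]
eef_rot: [-0.0, 1.0, -0.0, 0.0]
contact_force: [0.0, 0.1, -0.5]
opening: 0.0366
grasp_force: 20.0
clock: 32.23
tool_pos: [0.4589, -0.37, 0.0583]
eef_rot: [-0.0, 1.0, 0.0, -0.0]
contact_force: [0.2, 0.9, 0.6]
opening: 0.0367
grasp_force: 20.0
```

```bash
python3 -m pendant '{"dp":[[0,0,0.8],[0,0,0.8],[0,0,0.8],[0,0,0.8],[0,0,0.3],[0,0,0],[0,0,0]],"dr":[[0,0,0],[0,0,0],[0,0,0],[0,0,0],[0,0,0],[0,0,0],[0,0,0]],"fingers":[0.3,0.3,0.3,0.3,0.3,0.3,0.3]}'
```

```text
clock: 32.82
tool_pos: [0.459, -0.3701, 0.0233]
eef_rot: [-0.0, 1.0, 0.0, -0.0]
contact_force: [-0.4, 0.5, -0.4]
opening: 0.0365
grasp_force: 20.0
```

```bash
python3 -m pendant '{"dp":[[0,0,0],[0,0,0],[0,0,0],[0,0,-2],[0,0,-4],[0,0,-4],[0,0,-4],[0,0,-4],[2,3,0],[2,3.5,0],[2,3.5,0],[1,3.5,0],[0,3.5,0],[0,3.5,0],[0,3.5,0],[0,0,0],[0,0,0]],"dr":[[0,0,0],[0,0,0],[0,0,0],[0,0,0],[0,0,0],[0,0,0],[0,0,0],[0,0,0],[0,0,0],[0,0,0],[0,0,0],[0,0,0],[0,0,0],[0,0,0],[0,0,0],[0,0,0],[0,0,0]],"fingers":[0.5,0.5,0.5,0.5,0.5,0.5,0.5,0.5,0.5,0.5,0.5,0.5,0.5,0.5,0.5,0.5,0.5]}'
python3 - <<'E'
from h import *
a,P=cam('scene','c3')
for q,z in [('spring0_mid',.03),('cap_mid',.096),('ring_small_mid',.006),('ring_medium_mid',.006)]:
  print(q,[(np.round(d['p'],2),np.round(d['position']).tolist(),np.round(px2w(P,d['position'],z),3).tolist()) for d in landmark_of(q,'scene')][:5])
b,_=cam('side','s3')
o=np.zeros((600,800,3),np.uint8)
o[:300,:400]=cv2.resize(a[265:355,310:430],(400,300),interpolation=cv2.INTER_CUBIC);o[300:,:400]=cv2.resize(a[130:250,180:340],(400,300),interpolation=cv2.INTER_CUBIC)
o[:300,400:]=cv2.resize(b[130:220,320:440],(400,300),interpolation=cv2.INTER_CUBIC);o[300:,400:]=cv2.resize(b[200:350,270:470],(400,300),interpolation=cv2.INTER_CUBIC)
cv2.imwrite('pics/fin.png',o[:,:,::-1])
E
```

```text
clock: 34.23
tool_pos: [0.3892, -0.1289, 0.2042]
eef_rot: [-0.002, 1.0, -0.0, 0.001]
contact_force: [0.2, -0.3, -0.1]
opening: 0.0467
grasp_force: 0.0
spring0_mid [(np.float64(0.64), [388.0, 322.0], [0.458, -0.367, 0.03])]
cap_mid []
ring_small_mid [(np.float64(0.68), [220.0, 226.0], [0.346, 0.146, 0.006])]
ring_medium_mid [(np.float64(0.62), [349.0, 283.0], [0.477, -0.226, 0.006]), (np.float64(0.56), [388.0, 326.0], [0.459, -0.369, 0.006])]
```

View pics/fin.png

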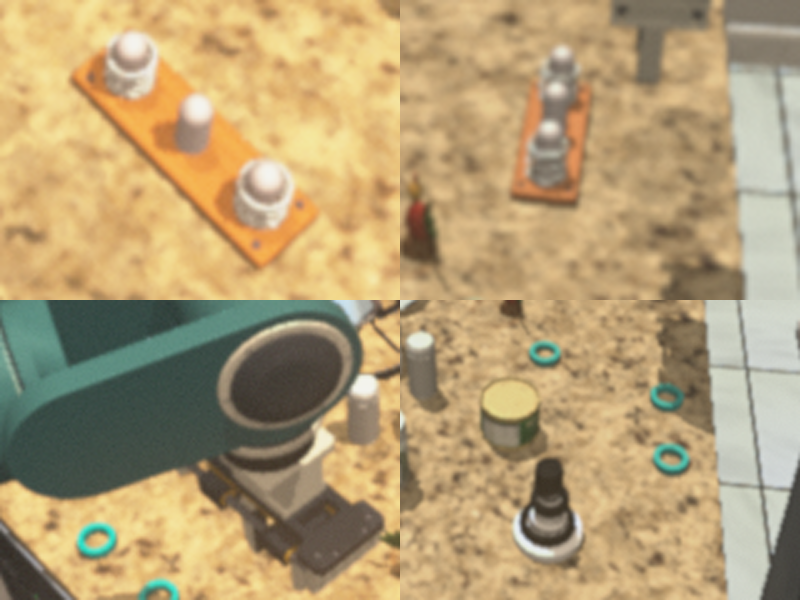

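The picture shows both springs at the bottom of the two outer rods, the cap upright on the cone and both rings on their steps. I'll use the last view on the full start pictures, to be sure no part was outside my crops.

Run:
```python
import cv2,numpy as np
a,b=[cv2.resize(cv2.imread(f'pics/{n}.png'),(480,300),interpolation=cv2.INTER_AREA) for n in ('scene0','side0')]
cv2.imwrite('pics/full.png',np.vstack([a,b]))
```

```text
(no output)
```

View pics/full.png

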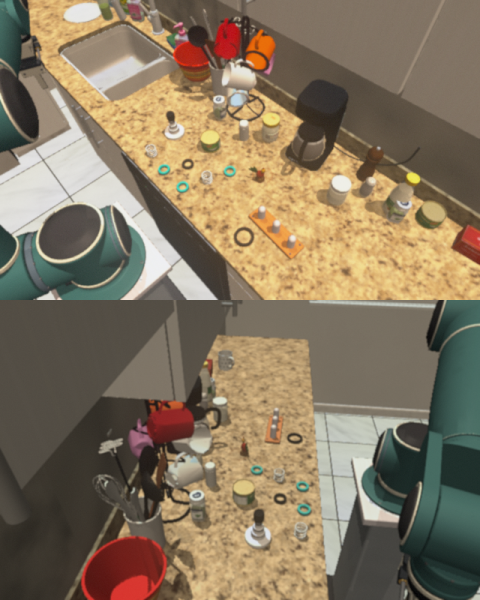

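The full start pictures show only two springs and two black rings on the worktop, all now placed. I'll hand the job in.

```bash
python3 -c "
from station import close_job
print(close_job())"
```

```text
the job is handed in; nothing more can be done
None
```

The job is handed in, with no verdict returned: the large and small rings (no medium one was there) are on their steps, the cap is back on the pin, and both springs are fully down on the outer rods, as checked in the last pictures.

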